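Open the biscuit bin by its lever and ease the lid down

TASK

I want to see how many dog biscuits are left in the bin: press its red lever down all the way with your fingertips so that the lid stands wide open, and keep it open for a good two seconds. Then ease the lever back up so that the lid comes down slowly and shuts fully without dropping or slamming, and draw clear. Work the lid only by the lever, grasp nothing, and leave the things standing around the bin where they are.

Things in the scene. Friction and masses are not known exactly. Their poses are not given: they have to be found in the camera images.
- bin: cream open-topped biscuit bin, fixed to the counter: 180 deep (its x) by 220 wide (its y) by 190 high, green lid on top to 205. Origin: centre of the underside. Its -x side is the front, with the lever; the lid hinges along the top of its +x side
- paddle (a point): press point on top of the red paddle, on the bin's centre line 155 mm before its centre, 154 mm above the counter when up, 109 when fully pressed (hardly any sideways shift). The paddle: a plate 90 wide (y), 75 deep (x), 8 thick; this point is 25 mm from its front edge and 65 mm before the bin's front wall. Its steel yoke pivots on the bin's sides 125 mm behind this point, 125 mm up
- lever (a joint): lever angle: 0 up (lid shut), 0.35 rad fully pressed (hard stop). About 5 to 10 N down on the paddle point moves it; the lid's weight pushes it back up as soon as it is let go. There is no latch and next to no damping
- lid (a joint): lid angle: 0 shut, 0.97 rad wide open at full lever. Linked rigidly to the lever by rods: about 2.8 rad of lid per rad of lever. Let go, it falls freely and slams
- lid_edge (a point): middle of the lid's front edge; it rises and swings back away from the lever as the lid opens
- mug: white ceramic mug, 82 across, 95 high, standing upright, loose; origin: centre of the underside
- padlock: stainless padlock lying flat, body 42 by 50 by 20 high, shackle 40 mm out to its +x; loose; origin: centre of the body's underside
- torch: black torch lying along its x, 160 long, 44 high at the head (+x end); loose; origin: underside, mid-length
- scoop: green plastic feed scoop, bowl 130 by 90 by 55 high open to its +x, handle 95 long to its -x, 57 high; loose; origin: underside of the bowl, 35 mm from the bowl's back wall
Mind the look-alikes: they are no part of the job. Several things have the shape of the mug; the one meant has the colours described above.

How it is judged (in metres and radians):
On the way, in this order (a step that is already met when the one before it is completed fails the run):
1. the lid stands wide open, for two seconds (value of joint lid above 0.85 rad), for 1.8 s.
2. the lid is shut again (value of joint lid below 0.03 rad), for 0.2 s.
At the end, for the whole second after the job is handed in: lid shut (within 0.03 rad) with the lever up (within 0.02 rad), after having stood open beyond 0.85 rad for 1.8 s; mug, padlock, torch and scoop within 15 mm of where they were, the mug upright (value of joint lid below 0.03 rad and value of joint lever below 0.02 rad and distance of each of mug, padlock, torch, scoop from where it was at the start of the episode below 0.015 m and angle between mug's own z axis and vertical below 0.1 rad); the robot touches nothing.
It fails at once if the lid drops or slams (closes faster than 2 rad/s) (velocity of joint lid below -2 rad/s and value of joint lid below 0.8 rad).
It fails at once if the robot touches the lid itself (contact force between any of the fingers, the arm and lid above 1 N).
It fails at once if a bystander is pushed, lifted or carried (distance of any of mug, padlock, torch, scoop from where it was at the start of the episode above 0.02 m or angle between mug's own z axis and vertical above 0.25 rad).
It also fails if it takes over 45 s, if anything falls off the work surface, if the arm or the gripper's body presses on something with over 40 N, if the wrist force passes 120 N, or if a joint passes its speed limit or range.

ROBOT

A 7-joint arm with a two-finger parallel gripper is mounted at the origin on the work surface. World frame = base frame: x ahead of the robot, y to its left, z up, the work surface at z = 0. Lengths are in m, angles in degrees, forces in N, time in s.
With the tool pointing down it reaches from about 0.425 to 0.875 m from the base axis. Payload 4.7 kg.
Tool frame: the origin (TCP) lies on the mounting face of the last link; the fingertips stand 182 mm ahead of it and the grasp point (between the pads) lies 164 mm ahead of it; z points along the fingers, x is the direction in which the jaws open and shut, and the axes are right-handed (so a half turn about z gives the same grasp; the last joint's range is limited). The gripper opens to 87 mm and grips with 3 to 60 N. Pads are 19 mm wide; open, the fingers measure 117 mm over their backs; the gripper's body (75 mm by 190 mm) begins 51 mm behind the grasp point.
Start: joints at [-62.848, 18.392, -4.016, 83.108, 1.295, 78.541, -3.26], TCP at [0.288, 0.582, 0.405] pointing down, gripper open.
Joint ranges: [-163.93, 163.93], [-17.29, 119.83], [-79.2, 71.16], [3.27, 140.29], [-89.18, 269.18], [5.43, 117.66], [-154.24, 154.24]. Speed limits (degrees/s): [147.25, 147.25, 180, 180, 180, 180, 180].

INTERFACE

Orientations are given as [roll, pitch, yaw] about the fixed x, y, z axes, in that order (R = Rz(yaw) Ry(pitch) Rx(roll)).
In Python, from cell import status, cams, env, outline_of, landmark_of gives the robot as it stands. The module is installed in compiled form; this text tells all that it offers.
- The arm moves only by the tool jog_arm, never from a script. Its argument "rows" is a list of rows, each a list of 7 numbers: the closure, from 0 (fully open) to 1 (shut), then the shift along the tool's x, y, z in m, then the turn, a rotation vector about the tool's x, y, z in degrees. A call has 1 to 12 rows; each row shifts and turns the commanded pose from where the row before left it, along the tool's axes as they then stand; what a row does not reach is not made up. A row lasts 1/12 s, in which the tool goes at most 41.7 mm and 7.16 degrees, less where a joint would pass 70% of its speed; a pose out of reach is approached as far as the arm can. A call with a gripper value outside its range is refused whole. The fingers move at their own pace and stop on an object; "grip_force" is the grip in N (left out, the last holds). Time passes only in rows, so rows that do not move let the fingers close. It gives the time, the measured TCP pose, the force and the opening at its end, in the units of the state.
- status.get_obs(): the state, without advancing time (a new reading comes with each control period).
- cams.read_camera(name): name is "scene" or "side" or "wrist"; returns (picture, depth): 480x640x3 uint8, red, green, blue; 480x640 float32, m along the optical axis (not along the pixel's ray), 0 where there is no reading.
- cams.camera_params(name): a dict with "vfov" (degrees; the focal length in pixels is half the picture's height over the tangent of half this angle, whatever the lens; pixels are square), "cx", "cy" (the principal point, pixels), "eye" and "attitude" of the camera in the world. Camera axes: x right, y up, looking along -z (the intrinsics and any distortion apply to the point x, -y, -z); pixel columns grow to the right and rows downward; lengths in m; the calibration is good to about 2 mm. A picture is of the moment at which its call begins: read the wrist's pose just before it. camera_params takes no time and is no camera call; for the wrist camera it gives the pose at the moment of the call.
- env.sign_off(): hands the job in, once; it reports no verdict.
Trained networks look in the newest picture that a camera, given by its name, has taken for a name from the list of things; names that differ only in an ending like _2 or _b are one class to them, and where a whole thing is asked for, a point or a joint stands for the part that bears it (a point fixed in the world has none). Each returns a list of dicts, best first, with "conf" (0 to 1); they miss things now and then, are a little off and sometimes report something else, mostly with a low value. They report only what shows in the picture. A call takes as long as a camera call. They do not tell look-alikes from the thing itself.
- outline_of(camera, name): "pixels" (480x640 bool, what is visible of it) and "box" ([left, top, right, bottom] in pixels, round what is visible of it).
- landmark_of(camera, name): "position" ([row, column] in pixels: a listed point, or the origin of a listed thing).
The state is a dict: "time_s": time; "qpos": joint angles; "joint_velocities": joint speeds; "effort": joint torques, N m; "tool_pos": TCP position; "tool_rot": TCP orientation; "force": force on the tool from outside, world axes, zero at the start; "wrist_torque": the same for the moment, N m; "grip_width": finger opening in m.
Only numpy, scipy, OpenCV 4.12 (cv2) and the standard library are available. Lean on these libraries where they do the work, as an engineer would, in place of code of your own. Each camera call takes 0.05 s, during which the arm holds its last target. There are 200 camera calls.

## Working session

There is one attempt and no reset: what is moved stays moved. The work goes in short steps, Python scripts to look and compute and a tool call to move; the robot and the scene stay as the last step left them, time stands still between calls to the robot, and variables do not carry over. Pictures are saved under pics/ and viewed, about 8 in all and at most 12, crops included, and the job is handed in when it is done.

Besides the shell and the picture viewer there is one more tool, called after "Call:" as name(argument=value, ...), one argument or row to a line, values as JSON. jog_arm: Moves the arm, as the interface text tells. Its arguments: {"type":"object","properties":{"rows":{"type":"array"},"grip_force":{"type":"number"}},"required":["rows"]}

```bash
mkdir -p pics
cat > h.py <<'E'
import numpy as np, cv2
from scipy.spatial.transform import Rotation as R
from cell import status, cams, env, outline_of, landmark_of
def w(p,row,col,d):
    f=240/np.tan(np.radians(p['vfov'])/2)
    c=np.array([(col-p['cx'])/f*d,-(row-p['cy'])/f*d,-d])
    return att(p)@c+np.array(p['eye'])
def att(p):
    a=np.array(p['attitude'])
    return a if a.shape==(3,3) else R.from_euler('xyz',a,degrees=True).as_matrix()
E
python3 - <<'E'
from h import *
o=status.get_obs();print(o)
for n in ('scene','side'):
    p=cams.camera_params(n);print(n,p)
    im,d=cams.read_camera(n);cv2.imwrite(f'pics/{n}0.png',im[:,:,::-1]);np.save(n+'0.npy',d)
    for t in ('paddle','bin','lid_edge','mug','padlock','torch','scoop'):
        for r in landmark_of(n,t)[:2]:
            a,b=r['position'];i,j=int(round(a)),int(round(b))
            dd=d[i,j] if 0<=i<480 and 0<=j<640 else 0
            print(t,round(r['conf'],2),np.round([a,b]),dd,np.round(w(p,a,b,dd),3))
E
```

```text
{'time_s': 0.0, 'qpos': array([-62.8475999 ,  18.4393121 ,  -4.01725487,  83.17573921,
         1.2958362 ,  78.54279375,  -3.26026708]), 'joint_velocities': array([ 0.05273883,  0.06437752, -0.04908012,  0.05337414,  0.04338693,
        0.04149194,  0.02507302]), 'effort': array([-4.04093162e-04, -4.91270363e+01, -4.04095352e-01, -3.12531531e+01,
       -6.38751592e-02,  4.35203151e-02,  1.67336348e-04]), 'tool_pos': array([0.28836976, 0.58228957, 0.40365123]), 'tool_rot': array([1.79993809e+02, 1.12542542e-01, 6.36588973e+01]), 'force': array([ 0.36468273, -0.29405622,  0.5023865 ]), 'wrist_torque': array([-0.00739643, -0.03317535,  0.04646013]), 'grip_width': 0.08685108832575875}
scene {'vfov': 56.902551671711194, 'cx': 322.05427949775395, 'cy': 238.42488736431446, 'eye': array([1.1060774 , 0.38690339, 1.00692191]), 'attitude': array([ 35.93444135,   0.62691683, 125.85798074])}
paddle 0.87 [195. 284.] 1.1336931 [ 0.556 -0.142  0.156]
lid_edge 0.82 [195. 301.] 1.1361836 [ 0.529 -0.107  0.153]
mug 0.75 [210. 258.] 1.2548941 [ 0.569 -0.238  0.04 ]
mug 0.61 [193. 211.] 1.265047 [ 0.611 -0.376  0.063]
padlock 0.86 [249. 229.] 1.2012385 [ 0.708 -0.225  0.02 ]
scoop 0.91 [308. 396.] 1.0618198 [0.612 0.235 0.048]
side {'vfov': 53.696732560889025, 'cx': 311.4164680968944, 'cy': 238.08087283242423, 'eye': array([ 0.25572177, -0.7677931 ,  1.03518029]), 'attitude': array([ 42.76688855,  -0.2535398 , -22.71735528])}
paddle 0.97 [275. 327.] 1.1247648 [ 0.563 -0.139  0.15 ]
bin 0.94 [269. 301.] 1.1792661 [ 0.522 -0.072  0.118]
lid_edge 0.71 [243. 312.] 1.1292145 [ 0.553 -0.07   0.199]
mug 0.66 [356. 341.] 1.0621518 [ 0.525 -0.308  0.077]
mug 0.61 [377. 443.] 1.040976 [ 0.712 -0.436  0.065]
padlock 0.64 [321. 389.] 1.1916325 [ 0.692 -0.24   0.019]
torch 0.6 [276. 212.] 1.2738042 [0.319 0.062 0.029]
```

Run:
```python
from h import *
for n in ('scene','side'):
    p=cams.camera_params(n);im=cv2.imread(f'pics/{n}0.png');d=np.load(n+'0.npy')
    hsv=cv2.cvtColor(im,cv2.COLOR_BGR2HSV)
    m=((hsv[...,0]<8)|(hsv[...,0]>172))&(hsv[...,1]>140)&(hsv[...,2]>60)&(d>0)
    ys,xs=np.nonzero(m);P=np.array([w(p,y,x,d[y,x]) for y,x in zip(ys,xs)])
    k=(P[:,2]>.135)&(P[:,2]<.165);P2=P[k]
    if k.any():
        r=cv2.minAreaRect((P2[:,:2]*1000).astype(np.float32));print(n,k.sum(),r,np.round(cv2.boxPoints(r)),P2[:,2].mean())
    # lid top
    ys,xs=np.nonzero(d>0);P=np.array([w(p,y,x,d[y,x]) for y,x in zip(ys,xs)])
    for col,nm in (((hsv[ys,xs,0]>35)&(hsv[ys,xs,0]<90)&(hsv[ys,xs,1]>80),'lid'),):
        k=col&(abs(P[:,2]-.205)<.006);r=cv2.minAreaRect((P[k,:2]*1000).astype(np.float32));print(nm,k.sum(),r,P[k].mean(0))
```

```text
scene 566 ((561.585693359375, -128.39364624023438), (62.46407699584961, 88.29495239257812), 88.74755859375) [[ 517. -159.]
 [ 605. -161.]
 [ 606.  -98.]
 [ 518.  -96.]] 0.1536106255026874
lid 4252 ((566.5606079101562, 20.561500549316406), (180.69590759277344, 233.7981719970703), 88.9073486328125) [0.57028496 0.0243597  0.20169881]
side 792 ((558.7061767578125, -126.09242248535156), (76.3212890625, 90.1256103515625), 89.50614929199219) [[ 513. -164.]
 [ 603. -165.]
 [ 604.  -88.]
 [ 514.  -88.]] 0.15150666992608874
lid 1798 ((351.92901611328125, 13.493087768554688), (651.543701171875, 181.33209228515625), 0.12358417361974716) [0.5574214  0.01185759 0.20113642]
```

View pics/scene0.png

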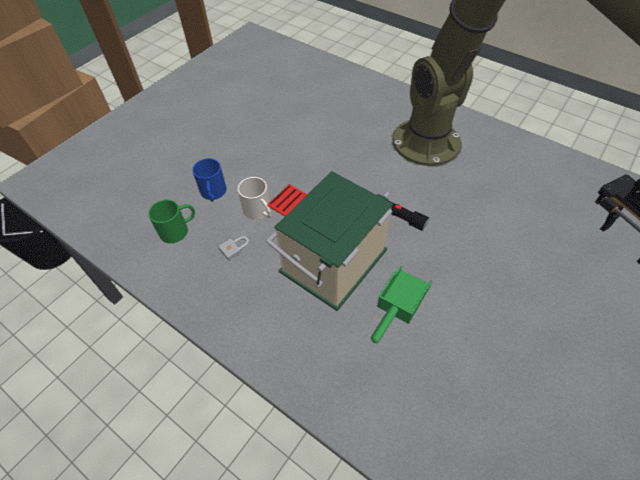

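View pics/side0.png

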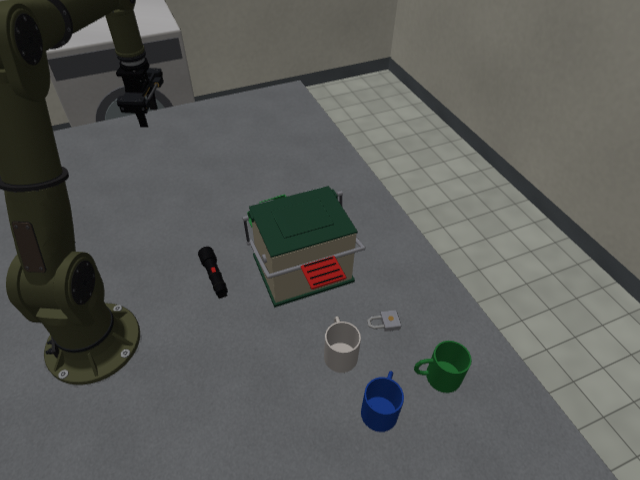

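Scene view: cream bin with green lid around (335,240), red paddle at (288,200) on its −y side, white mug at (253,197), padlock at (233,246), torch at (410,215) and scoop at (400,300). Side view agrees: paddle at (324,272), white mug at (342,345). So the bin faces world −y and the press point is about (0.560, −0.140, 0.154). I'll close the fingers, rise, turn the jaws along world x and cross over high.

Call:
jog_arm(
  rows=[
    [1,0,0,-0.012,0,0,-7.0],
    [1,0,0,-0.012,0,0,-7.0],
    [1,0,0,-0.012,0,0,-7.0],
    [1,0,0,-0.012,0,0,-7.0],
    [1,0,0,-0.012,0,0,-7.0],
    [1,0,0,-0.012,0,0,-7.0],
    [1,0,0,-0.012,0,0,-7.0],
    [1,0,0,-0.012,0,0,-7.0],
    [1,0,0,-0.012,0,0,-7.0],
    [1,0,0,0,0,0,0],
  ],
  grip_force=20,
)

```text
time_s: 1.63
tool_pos: [0.2885, 0.5826, 0.5157]
tool_rot: [179.8, -0.1, 126.8]
force: [0.2, 0.0, -0.1]
grip_width: 0.0281
```

The turn has the opposite sign (tool z points down), so I'll turn back.

Call:
jog_arm(
  rows=[
    [1,0,0,0,0,0,7.05],
    [1,0,0,0,0,0,7.05],
    [1,0,0,0,0,0,7.05],
    [1,0,0,0,0,0,7.05],
    [1,0,0,0,0,0,7.05],
    [1,0,0,0,0,0,7.05],
    [1,0,0,0,0,0,7.05],
    [1,0,0,0,0,0,7.05],
    [1,0,0,0,0,0,7.05],
    [1,0,0,0,0,0,7.05],
    [1,0,0,0,0,0,7.05],
    [1,0,0,0,0,0,7.05],
  ],
)

```text
time_s: 2.63
tool_pos: [0.2884, 0.5825, 0.5119]
tool_rot: [180.0, 0.0, 41.5]
force: [-0.2, -0.0, -0.2]
grip_width: 0.0002
```

Call:
jog_arm(
  rows=[
    [1,0,0,0,0,0,7.0],
    [1,0,0,0,0,0,7.0],
    [1,0,0,0,0,0,7.0],
    [1,0,0,0,0,0,7.0],
    [1,0,0,0,0,0,7.0],
    [1,0,0,0,0,0,7.0],
    [1,0,0,0,0,0,0],
    [1,0,0,0,0,0,0],
  ],
)

```text
time_s: 3.3
tool_pos: [0.2883, 0.5825, 0.5121]
tool_rot: [180.0, 0.0, 0.1]
force: [-0.3, -0.3, -0.8]
grip_width: 0.0003
```

Call:
jog_arm(
  rows=[
    [1,0.0113,0.03,0,0,0,0],
    [1,0.0113,0.03,0,0,0,0],
    [1,0.0113,0.03,0,0,0,0],
    [1,0.0113,0.03,0,0,0,0],
    [1,0.0113,0.03,0,0,0,0],
    [1,0.0113,0.03,0,0,0,0],
    [1,0.0113,0.03,0,0,0,0],
    [1,0.0113,0.03,0,0,0,0],
    [1,0.0113,0.03,0,0,0,0],
    [1,0.0113,0.03,0,0,0,0],
    [1,0.0113,0.03,0,0,0,0],
    [1,0.0113,0.03,0,0,0,0],
  ],
)

```text
time_s: 4.3
tool_pos: [0.4246, 0.2209, 0.5127]
tool_rot: [-180.0, -0.0, 0.2]
force: [1.1, 0.7, -0.4]
grip_width: 0.0008
```

Call:
jog_arm(
  rows=[
    [1,0.0113,0.03,0,0,0,0],
    [1,0.0113,0.03,0,0,0,0],
    [1,0.0113,0.03,0,0,0,0],
    [1,0.0113,0.03,0,0,0,0],
    [1,0.0113,0.03,0,0,0,0],
    [1,0.0113,0.03,0,0,0,0],
    [1,0.0113,0.03,0,0,0,0],
    [1,0.0113,0.03,0,0,0,0],
    [1,0.0113,0.03,0,0,0,0],
    [1,0.0113,0.03,0,0,0,0],
    [1,0.0113,0.03,0,0,0,0],
    [1,0.0113,0.03,0,0,0,0],
  ],
)

```text
time_s: 5.3
tool_pos: [0.5606, -0.1387, 0.5128]
tool_rot: [-180.0, -0.0, 0.2]
force: [1.6, 0.2, 0.2]
grip_width: 0.0003
```

Call:
jog_arm(
  rows=[
    [1,0,0,0,5,0,0],
    [1,0,0,0,5,0,0],
    [1,0,0,0,0,0,0],
    [1,0,0,0,0,0,0],
  ],
)

```text
time_s: 5.63
tool_pos: [0.5602, -0.1381, 0.5124]
tool_rot: [-170.1, 0.0, 0.0]
force: [-0.2, 0.1, 0.2]
grip_width: 0.0007
```

Run:
```python
from h import *
o=status.get_obs();Rt=R.from_euler('xyz',o['tool_rot'],degrees=True).as_matrix()
tip=o['tool_pos']+Rt[:,2]*.182
D=np.array([.560,-.142,.154])-tip
print(o['tool_pos'],o['tool_rot'],tip,o['force'],'to press pt world',D,'tool',Rt.T@D)
im,d=cams.read_camera('wrist');p=cams.camera_params('wrist');cv2.imwrite('pics/w1.png',im[:,:,::-1])
for t in ('paddle','mug'):
  for r in landmark_of('wrist',t):
    a,b=r['position'];dd=d[int(a),int(b)];print(t,r['conf'],a,b,w(p,a,b,dd))
for r in outline_of('wrist','paddle')[:1]:
    ys,xs=np.nonzero(r['pixels']&(d>0));P=np.array([w(p,y,x,d[y,x]) for y,x in zip(ys,xs)]);P=P[P[:,2]>.14]
    print(P.min(0),P.max(0),np.percentile(P,[2,50,98],axis=0))
print(p['eye'])
```

```text
[ 0.5602349  -0.13808586  0.51235888] [-1.70134270e+02  2.86115073e-02  1.55386819e-02] [ 0.5601369  -0.10690203  0.33305032] [-0.19874164  0.10726537  0.18903585] to press pt world [-1.36897509e-04 -3.50979671e-02 -1.79050324e-01] tool [-5.70046330e-05  6.52573653e-02  1.70388901e-01]
paddle 0.69 278.6 319.3 [ 0.55931426 -0.13306694  0.15384199]
mug 0.38 358.5 304.9 [ 0.5542145  -0.11623236  0.37958699]
[ 0.42633054 -0.13084743  0.14112722] [0.70093957 0.08852043 0.41256023] [[ 0.4313017  -0.12637388  0.14629826]
 [ 0.55901424 -0.08935666  0.1519536 ]
 [ 0.69641542  0.08169322  0.19439424]]
[ 0.55858445 -0.06657561  0.50273396]
```

Call:
jog_arm(
  rows=[
    [1,0,0,0,4,0,0],
    [1,0,0,0,4,0,0],
    [1,0,0.027,0,0,0,0],
    [1,0,0.027,0,0,0,0],
    [1,0,0.027,0,0,0,0],
    [1,0,0.027,0,0,0,0],
    [1,0,0,0.028,0,0,0],
    [1,0,0,0.028,0,0,0],
    [1,0,0,0.028,0,0,0],
    [1,0,0,0.028,0,0,0],
    [1,0,0,0.028,0,0,0],
    [1,0,0,0,0,0,0],
  ],
)

```text
time_s: 6.83
tool_pos: [0.5596, -0.1927, 0.3411]
tool_rot: [-161.8, 0.5, 0.3]
force: [-1.1, 0.6, -0.6]
grip_width: 0.0006
```

Run:
```python
from h import *
o=status.get_obs();Rt=R.from_euler('xyz',o['tool_rot'],degrees=True).as_matrix()
tip=o['tool_pos']+Rt[:,2]*.182
print(o['tool_rot'],tip,o['force'],'10mm down in tool:',Rt.T@[0,0,-.010])
im,d=cams.read_camera('side');cv2.imwrite('pics/s2.png',cv2.resize(im[160:400,180:500,::-1],None,fx=2,fy=2))
```

```text
[-161.83218085    0.47426176    0.34582795] [ 0.55780228 -0.13596567  0.1681774 ] [-1.09815893  0.60789858 -0.56508692] 10mm down in tool: [8.27733463e-05 3.11790625e-03 9.50114778e-03]
```

View pics/s2.png

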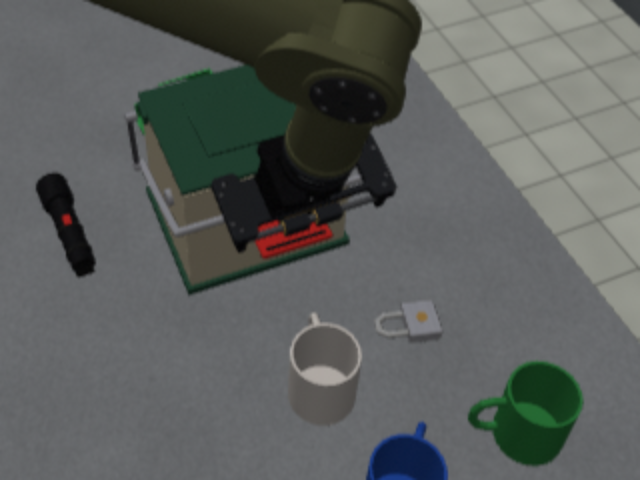

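Close-up: tips sit right over the red paddle (290,235), clear of lid, mug (325,370) and padlock (420,320). I'll press slowly now.

Call:
jog_arm(
  rows=[
    [1,0,0.003,0.0029,0,0,0],
    [1,0,0.003,0.0029,0,0,0],
    [1,0,0.001,0.0029,0,0,0],
    [1,0,0.001,0.0029,0,0,0],
    [1,0,0.001,0.0029,0,0,0],
    [1,0,0.001,0.0029,0,0,0],
    [1,0,0.001,0.0029,0,0,0],
    [1,0,0.001,0.0029,0,0,0],
    [1,0,0,0,0,0,0],
  ],
)

```text
time_s: 7.63
tool_pos: [0.5604, -0.2026, 0.3218]
tool_rot: [-162.1, -0.1, -0.0]
force: [-2.2, -2.9, 7.3]
grip_width: 0.0003
```

Call:
jog_arm(
  rows=[
    [1,0,0.001,0.0029,0,0,0],
    [1,0,0.001,0.0029,0,0,0],
    [1,0,0.001,0.0029,0,0,0],
    [1,0,0.001,0.0029,0,0,0],
    [1,0,0,0,0,0,0],
  ],
)

```text
time_s: 8.05
tool_pos: [0.5603, -0.2035, 0.3095]
tool_rot: [-162.2, -0.1, -0.1]
force: [-0.5, -4.4, 7.3]
grip_width: 0.0003
```

```bash
cat > t.py <<'E'
from h import *
o=status.get_obs();Rt=R.from_euler('xyz',o['tool_rot'],degrees=True).as_matrix()
print(o['time_s'],o['tool_rot'],o['tool_pos']+Rt[:,2]*.182,o['force'])
E
python3 t.py
```

```text
8.05 [-1.62192440e+02 -1.37165818e-01 -8.14642582e-02] [ 0.56082462 -0.14784002  0.1361901 ] [-0.48561822 -4.40618273  7.26477774]
```

Call:
jog_arm(
  rows=[
    [1,0,0.0008,0.0029,0,0,0],
    [1,0,0.0008,0.0029,0,0,0],
    [1,0,0.0008,0.0029,0,0,0],
    [1,0,0.0008,0.0029,0,0,0],
    [1,0,0.0008,0.0029,0,0,0],
    [1,0,0.0008,0.0029,0,0,0],
    [1,0,0,0,0,0,0],
  ],
)

```text
time_s: 8.63
tool_pos: [0.5603, -0.2029, 0.291]
tool_rot: [-162.2, -0.1, -0.1]
force: [-1.2, -5.4, 4.1]
grip_width: 0.0007
```

Call:
jog_arm(
  rows=[
    [1,0,0.0005,0.0019,0,0,0],
    [1,0,0.0005,0.0019,0,0,0],
    [1,0,0.0005,0.0019,0,0,0],
    [1,0,0,0,0,0,0],
  ],
)

```text
time_s: 8.97
tool_pos: [0.5603, -0.2022, 0.2851]
tool_rot: [-162.2, -0.1, -0.1]
force: [-0.6, -5.5, 4.4]
grip_width: 0.0005
```

```bash
python3 t.py
```

```text
8.9667 [-1.62205226e+02 -1.01843874e-01 -7.21164721e-02] [ 0.56071436 -0.14657855  0.11179379] [-0.5668796  -5.46041941  4.42446216]
```

Call:
jog_arm(
  rows=[
    [1,0,0.0003,0.001,0,0,0],
    [1,0,0.0003,0.001,0,0,0],
    [1,0,0.0003,0.001,0,0,0],
    [1,0,0,0,0,0,0],
  ],
)

```text
time_s: 9.3
tool_pos: [0.5604, -0.2018, 0.282]
tool_rot: [-162.2, -0.1, -0.1]
force: [-0.1, -5.8, 3.3]
grip_width: 0.0006
```

Call:
jog_arm(
  rows=[
    [1,0,0.0003,0.001,0,0,0],
    [1,0,0.0003,0.001,0,0,0],
    [1,0,0,0,0,0,0],
  ],
)

```text
time_s: 9.55
tool_pos: [0.5604, -0.2018, 0.2804]
tool_rot: [-162.1, -0.1, -0.0]
force: [-1.6, -4.9, 6.7]
grip_width: 0.0005
```

```bash
python3 t.py;python3 - <<'E'
from h import *
ims=[]
for n in ('side','scene'):
    im,d=cams.read_camera(n);ims.append(cv2.resize(im[120:380,180:500] if n=='side' else im[100:360,150:470],None,fx=1.25,fy=1.25))
cv2.imwrite('pics/open.png',np.hstack(ims)[:,:,::-1])
E
```

```text
9.55 [-1.62139265e+02 -1.00412039e-01 -4.17847661e-02] [ 0.56071736 -0.14595602  0.1071456 ] [-1.64579798 -4.93939335  6.69285293]
```

View pics/open.png

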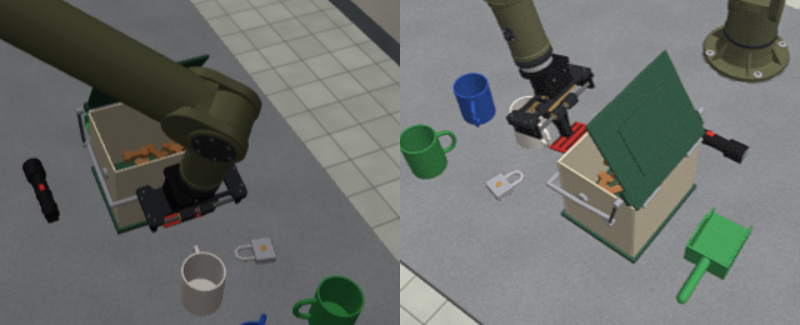

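The lid stands wide open (right panel, about (645,130)), clear of the arm. I'll press a touch more into the stop and hold for about 2.5 s.

Call:
jog_arm(
  rows=[
    [1,0,0.0003,0.001,0,0,0],
    [1,0,0,0,0,0,0],
    [1,0,0,0,0,0,0],
    [1,0,0,0,0,0,0],
    [1,0,0,0,0,0,0],
    [1,0,0,0,0,0,0],
  ],
)

```text
time_s: 10.15
tool_pos: [0.5603, -0.2019, 0.2802]
tool_rot: [-162.1, -0.1, -0.0]
force: [-2.2, -5.1, 10.7]
grip_width: 0.0002
```

Call:
jog_arm(
  rows=[
    [1,0,0.0003,0.001,0,0,0],
    [1,0,0,0,0,0,0],
    [1,0,0,0,0,0,0],
    [1,0,0,0,0,0,0],
    [1,0,0,0,0,0,0],
    [1,0,0,0,0,0,0],
    [1,0,0,0,0,0,0],
    [1,0,0,0,0,0,0],
    [1,0,0,0,0,0,0],
    [1,0,0,0,0,0,0],
    [1,0,0,0,0,0,0],
    [1,0,0,0,0,0,0],
  ],
)

```text
time_s: 11.15
tool_pos: [0.5603, -0.202, 0.2801]
tool_rot: [-162.1, -0.2, -0.0]
force: [-3.8, -5.6, 15.2]
grip_width: 0.0003
```

Call:
jog_arm(
  rows=[
    [1,0,0,0,0,0,0],
    [1,0,0,0,0,0,0],
    [1,0,0,0,0,0,0],
    [1,0,0,0,0,0,0],
    [1,0,0,0,0,0,0],
    [1,0,0,0,0,0,0],
    [1,0,0,0,0,0,0],
    [1,0,0,0,0,0,0],
    [1,0,0,0,0,0,0],
    [1,0,0,0,0,0,0],
    [1,0,0,0,0,0,0],
    [1,0,0,0,0,0,0],
  ],
)

```text
time_s: 12.15
tool_pos: [0.5603, -0.202, 0.2801]
tool_rot: [-162.1, -0.2, -0.0]
force: [-5.0, -5.5, 15.3]
grip_width: 0.0005
```

```bash
python3 t.py
python3 - <<'E'
from h import *
# lid angle from green surface normal in scene view
p=cams.camera_params('scene');im,d=cams.read_camera('scene');hsv=cv2.cvtColor(im,cv2.COLOR_RGB2HSV)
ys,xs=np.nonzero((hsv[...,0]>60)&(hsv[...,0]<95)&(hsv[...,1]>100)&(d>0))
P=np.array([w(p,y,x,d[y,x]) for y,x in zip(ys,xs)])
k=(P[:,2]>.22)&(abs(P[:,0]-.56)<.1)&(P[:,1]>-.08)&(P[:,1]<.14)
Q=P[k];A=np.polyfit(Q[:,1],Q[:,2],1);print(k.sum(),'lid angle',np.arctan(-A[0]))
E
```

```text
12.15 [-1.62056715e+02 -1.52145069e-01 -3.46712852e-02] [ 0.56077488 -0.14597334  0.10693128] [-4.97588345 -5.50851027 15.25853115]
2715 lid angle 0.9503187620276936
```

At the hard stop (15 N), lid angle measured at 0.95 rad, held over 2.5 s. Easing up now at about 18 mm/s (lid about 0.4 rad/s).

Call:
jog_arm(
  rows=[
    [1,0,-0.0005,-0.0014,0,0,0],
    [1,0,-0.0005,-0.0014,0,0,0],
    [1,0,-0.0005,-0.0014,0,0,0],
    [1,0,-0.0005,-0.0014,0,0,0],
    [1,0,-0.0005,-0.0014,0,0,0],
    [1,0,-0.0005,-0.0014,0,0,0],
    [1,0,-0.0005,-0.0014,0,0,0],
    [1,0,-0.0005,-0.0014,0,0,0],
    [1,0,-0.0005,-0.0014,0,0,0],
    [1,0,-0.0005,-0.0014,0,0,0],
    [1,0,-0.0005,-0.0014,0,0,0],
    [1,0,-0.0005,-0.0014,0,0,0],
  ],
)

```text
time_s: 13.2
tool_pos: [0.5605, -0.2008, 0.2956]
tool_rot: [-162.2, -0.1, -0.0]
force: [-0.1, -5.3, 4.5]
grip_width: 0.0005
```

Call:
jog_arm(
  rows=[
    [1,0,-0.0005,-0.0014,0,0,0],
    [1,0,-0.0005,-0.0014,0,0,0],
    [1,0,-0.0005,-0.0014,0,0,0],
    [1,0,-0.0005,-0.0014,0,0,0],
    [1,0,-0.0005,-0.0014,0,0,0],
    [1,0,-0.0005,-0.0014,0,0,0],
    [1,0,-0.0005,-0.0014,0,0,0],
    [1,0,-0.0005,-0.0014,0,0,0],
    [1,0,-0.0005,-0.0014,0,0,0],
    [1,0,-0.0005,-0.0014,0,0,0],
    [1,0,-0.0005,-0.0014,0,0,0],
    [1,0,-0.0005,-0.0014,0,0,0],
  ],
)

```text
time_s: 14.2
tool_pos: [0.5605, -0.2004, 0.314]
tool_rot: [-162.1, -0.1, -0.0]
force: [-1.6, -5.3, 6.3]
grip_width: 0.0003
```

```bash
python3 t.py
```

```text
14.2 [-1.62138336e+02 -1.17615996e-01 -2.77321706e-02] [ 0.56088289 -0.14458322  0.14079579] [-1.6200264  -5.30565968  6.30856174]
```

Call:
jog_arm(
  rows=[
    [1,0,-0.0004,-0.0011,0,0,0],
    [1,0,-0.0004,-0.0011,0,0,0],
    [1,0,-0.0004,-0.0011,0,0,0],
    [1,0,-0.0004,-0.0011,0,0,0],
    [1,0,-0.0004,-0.0011,0,0,0],
    [1,0,-0.0004,-0.0011,0,0,0],
    [1,0,-0.0004,-0.0011,0,0,0],
    [1,0,-0.0004,-0.0011,0,0,0],
    [1,0,-0.0004,-0.0011,0,0,0],
    [1,0,-0.0004,-0.0011,0,0,0],
    [1,0,-0.0004,-0.0011,0,0,0],
    [1,0,-0.0004,-0.0011,0,0,0],
  ],
)

```text
time_s: 15.2
tool_pos: [0.5606, -0.1989, 0.3282]
tool_rot: [-162.0, -0.1, 0.0]
force: [-1.0, -3.8, 7.4]
grip_width: 0.0004
```

Call:
jog_arm(
  rows=[
    [1,0,-0.0004,-0.0011,0,0,0],
    [1,0,-0.0004,-0.0011,0,0,0],
    [1,0,-0.0004,-0.0011,0,0,0],
    [1,0,-0.0004,-0.0011,0,0,0],
    [1,0,-0.0004,-0.0011,0,0,0],
    [1,0,-0.0004,-0.0011,0,0,0],
    [1,0,-0.0004,-0.0011,0,0,0],
    [1,0,-0.0004,-0.0011,0,0,0],
  ],
)

```text
time_s: 15.87
tool_pos: [0.5605, -0.1976, 0.3358]
tool_rot: [-162.0, 0.0, 0.1]
force: [-0.5, 0.4, 0.2]
grip_width: 0.0003
```

```bash
python3 t.py
```

```text
15.8667 [-1.61972879e+02  3.18221247e-02  8.57942606e-02] [ 0.5602834  -0.14128392  0.16274457] [-0.46741455  0.36189988  0.16766995]
```

Contact is released gently. Now drawing clear along the fingers.

Call:
jog_arm(
  rows=[
    [1,0,0,-0.01,0,0,0],
    [1,0,0,-0.015,0,0,0],
    [1,0,0,-0.015,0,0,0],
    [1,0,0,-0.015,0,0,0],
    [1,0,0,-0.015,0,0,0],
    [1,0,0,-0.015,0,0,0],
    [1,0,0,-0.015,0,0,0],
    [1,0,0,-0.01,0,0,0],
    [1,0,0,0,0,0,0],
    [1,0,0,0,0,0,0],
    [1,0,0,0,0,0,0],
    [1,0,0,0,0,0,0],
  ],
)

```text
time_s: 16.87
tool_pos: [0.5604, -0.2315, 0.4396]
tool_rot: [-162.0, 0.1, 0.1]
force: [-0.4, -0.3, 0.4]
grip_width: 0.0003
```

```bash
python3 t.py
python3 - <<'E'
from h import *
ims=[]
for n in ('side','scene'):
    p=cams.camera_params(n);im,d=cams.read_camera(n);o=cv2.imread(f'pics/{n}0.png')[:,:,::-1]
    d0=np.load(n+'0.npy');df=(abs(d-d0)>.004)&(d>0)&(d0>0)
    v=im.copy();v[df]=(255,0,255)
    ims.append(cv2.resize(v[120:430,180:500] if n=='side' else v[100:410,130:450],None,fx=1.25,fy=1.25))
    hsv=cv2.cvtColor(im,cv2.COLOR_RGB2HSV)
    ys,xs=np.nonzero((hsv[...,0]>60)&(hsv[...,0]<95)&(hsv[...,1]>100)&(d>0))
    P=np.array([w(p,y,x,d[y,x]) for y,x in zip(ys,xs)])
    k=(P[:,2]>.19)&(P[:,2]<.35)&(abs(P[:,0]-.56)<.1)&(P[:,1]>-.07)&(P[:,1]<.11)
    print(n,k.sum(),'lid angle',np.polyfit(P[k,1],P[k,2],1),np.median(P[k,2]))
cv2.imwrite('pics/end.png',np.hstack(ims)[:,:,::-1])
E
```

```text
16.8667 [-1.61951879e+02  8.61393627e-02  8.66844890e-02] [ 0.56008711 -0.17507356  0.26657943] [-0.3787555  -0.33920504  0.4309051 ]
side 2699 lid angle [-0.01114334  0.19929922] 0.19865786689938614
scene 1609 lid angle [0.00351285 0.20093766] 0.20068319247012922
```

View pics/end.png

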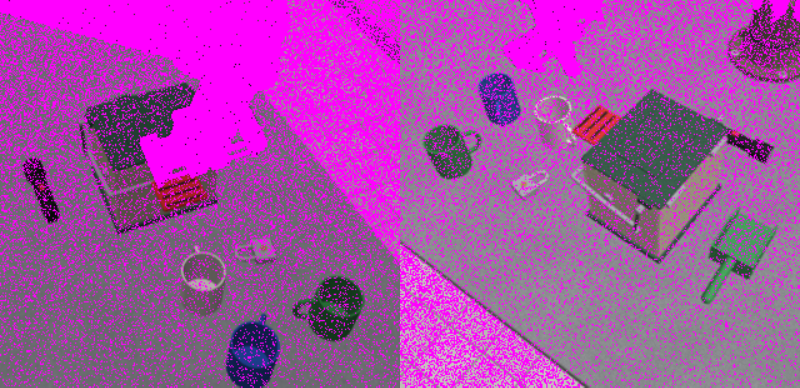

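The lid is shut in both panels (its top is level at about z = 0.20), and the paddle is up. The mug, padlock, torch and scoop are where they were, with only depth-noise specks on them, and the arm is clear. Handing in.

```bash
python3 -c "
from h import *
print(env.sign_off())"
```

```text
the job is handed in; nothing more can be done
None
```

I pressed the red lever down to its hard stop with closed fingertips. The lid stood wide open, measured at about 0.95 rad, and I held it for more than 2.5 s. I then eased the lever up at about 13–18 mm/s until contact force dropped to zero, backed off and handed in at about 17 s. No verdict is reported.

**Last checks:**
- **Lid:** level within measuring noise, with slopes of −0.011 and 0.004 in the two views, and the paddle looks up.
- **Forces:** about 15 N at most in my readings, and near zero at the end.
- **Bystanders:** the mug, padlock, torch and scoop look unmoved in the last pictures; I checked this by eye, because the depth comparison was too noisy to measure by.
- **Not measured:** the lid's closing speed, which I worked out as roughly 0.4 rad/s from the arm's speed. The 2 rad/s limit was therefore not checked directly.

One slip: I first turned the gripper the wrong way, high up and away from everything, and turned it back. It touched nothing.

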